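# Unclip a charged battery pack, stow it in the caddy and shut the charger's dust cover

### The arm

A 6-joint arm with a two-finger parallel gripper is mounted at the origin on a cart in front of the work surface, level with it; the furniture and walls round the work are solid. World frame = base frame: x ahead of the robot, y to its left, z up, the work surface at z = 0. Lengths are in m, angles in rad, forces in N, time in s.
With the tool pointing down it reaches from about 0.35 to 0.875 m from the base axis. Payload 4.2 kg.
Tool frame: the origin (TCP) lies midway between the tips of the shut fingers; the grasp point (between the pads) lies 19 mm behind it; z points along the fingers, y is the line along which they close (so a half turn about z gives the same grasp; the last joint's range is limited). The gripper opens to 87 mm and grips with 3 to 60 N. Pads are 19 mm wide; open, the fingers measure 117 mm over their backs; the gripper's body (75 mm by 190 mm) begins 51 mm behind the grasp point.
Start: joints at [-0.892, 0.385, 0.008, 0, -1.194, -0.259], TCP at [0.255, -0.571, 0.223] pointing down, gripper open.
Joint ranges: [-3.14, 3.14], [-1.21, 2.06], [-1.07, 1.41], [-3.16, 2.05], [-2.99, -0.16], [-3.1, 3.1]. Speed limits (rad/s): [2.79, 2.79, 3.14, 3.14, 3.14, 3.14].

### API

Orientations are given as a unit quaternion [w, x, y, z].
In Python, from workcell import r gives the robot as it stands. The module is installed in compiled form; this text tells all that it offers.
- The arm moves only by the shell command python3 -m crank 'ROWS'. ROWS is text: rows parted by semicolons, each of 7 numbers parted by spaces: the opening, from 0 (shut) to 1 (fully open), then the shift along the world's x, y, z each as a share of 0.075 m, from -1 to 1, then the turn, a rotation vector about the world's x, y, z each as a share of 10 degrees, from -1 to 1. In form: grip tx ty tz wx wy wz; .... A call has exactly 8 rows; each row shifts and turns the commanded pose from where the row before left it; what a row does not reach is not made up. A row lasts 1/8 s, in which the tool goes at most 62.5 mm and 10.7 degrees, less where a joint would pass 70% of its speed; a pose out of reach is approached as far as the arm can. A call with a number of a shift or a turn outside -1 to 1 is refused whole. A call with a gripper value outside its range is refused whole. The fingers move at their own pace and stop on an object; the grip force is fixed at half the most. Time passes only in rows, so rows that do not move let the fingers close, or fill a call up. It gives the time, the measured TCP pose, the force, the opening and the grip force at its end, in the units of the state.
- r.get_obs(): the state, without advancing time (a new reading comes with each control period).
- r.grab_frame(name): name is "scene" or "top" or "wrist"; returns a dict with "image" (400x640x3 uint8, blue, green, red), "fx", "fy", "cx", "cy" (pixels), "rvec" (rotation vector, rad) and "tvec" (3), from world to camera coordinates, as OpenCV has them; the wrist camera has in their place "T_tool_cam" (4x4, takes a point from camera to tool coordinates, whose origin is the TCP and whose axes are the flange's). Camera axes: x right, y down, z forward; pixel columns grow to the right and rows downward; lengths in m; the calibration is good to about 2 mm. A picture is of the moment at which its call begins: read the wrist's pose just before it. There is no depth.
- r.job_done(): hands the job in; it is judged then, once.
The state is a dict: "time_s": time; "joint_pos": joint angles; "joint_velocities": joint speeds; "effort": joint torques, N m; "tool_pos": TCP position; "orientation": TCP orientation; "ft_force": force on the tool from outside, world axes, zero at the start; "ft_torque": the same for the moment, N m; "grip_width": opening from 0.0 (shut) to 1.0 (fully open); "finger_force": force on a finger pad.
Only numpy, scipy, OpenCV 4.12 (cv2) and the standard library are available. Lean on these libraries where they do the work, as an engineer would, in place of code of your own. Each camera call takes 0.05 s, during which the arm holds its last target. There are 200 camera calls.

### The job

Take the battery pack out of the sloping charger: squeeze its red release button and keep it held down while you draw the pack straight out of its slot. Lower the pack foot first into the larger compartment of the steel caddy, letting go only once it stands on the bottom, then slide the charger's blue dust cover down over the empty slot until its tab clicks home. Do not shove the caddy about, and leave everything else on the table where it stands.

Things in the scene. Friction and masses are not known exactly. Their poses are not given: they have to be found in the camera images.
- charger: Grey wedge-shaped charging stand on a black base plate, 150 x 136 mm, 110 mm high at its back; fixed to the table, does not give. Origin: centre of its underside, on the table. Its own -x is the low front side, +x the high back, z up.
- charger_face: The charger's sloping top face, 170 mm (its x) by 130 mm (its y). Origin: middle of the face, 74 mm above the charger's origin. x runs UP the slope, y to the charger's left, z straight out of the face: it leans 0.43 rad (25 deg) from vertical towards the charger's front. The blue cover runs along x between two black rails at y = +-40 mm, 9 mm high; a small black ledge rib stands at x = -71 mm.
- pack: Battery pack, 34 mm (its x) by 46 mm (its y) by 165 mm long (its z), black, yellow top, 0.2 to 0.4 kg. Origin: centre of its foot; z runs from foot to top. It starts clipped in the slot, axes parallel to charger_face but for play (up to 1 mm, 0.04 rad), 133 mm standing out. A hook on its +y side, 18 mm above the foot, is locked under the lip until the button is pressed. Comes out only along z.
- slot (a point): Centre of the mouth of the pack's slot, in the sloping face at its x = -40 mm, y = 0. The slot is 35 mm (face x) by 48 mm (face y) and 32 mm deep, running straight in along the face's -z; drawn out 32 mm the pack is free.
- pack_grip (a point): Where to grip the pack: 132 mm above its foot on its axis, level with the middle of the red button; the top is 33 mm above. The button, 24 x 34 mm, is on the pack's +y side and stands 7 mm proud, 1 mm when pressed; the -y side is plain. Grip across the pack's y (53 mm over the button, 47 mm pressed), one finger on the button, the other on the plain side.
- release (a joint): Travel of the pack's red release button and hook, m: 0 = out (hooked), 0.006 = fully pressed; the hook clears the lip from about 0.004. A spring pushes it out: about 2 N at the start, 7 N fully pressed; a grip of 30 to 40 N keeps it down and carries the pack.
- cover (a joint): Travel of the blue dust cover down the slope, m: starts parked above the slot at 0 to 0.02; 0.080 = fully shut over the slot (end stop). Friction about 1 N, it stays where it is left. From about 0.069 to 0.075 its white spring tab climbs over the ledge (about 5 N), then it snaps in. The pack blocks it while it is in the slot.
- cover_rib (a point): Middle of the up-slope side of the push rib on the blue cover. The rib is 56 mm wide across the slope and 8 mm thick; its top is 21.5 mm and this point 12 mm above the sloping face. It stands near the up-slope end of the cover plate (52 x 66 mm), whose edge is 2 mm further up. Push it down the slope; behind it the face is bare.
- caddy: Brown open steel caddy, 100 mm (its x) by 182 mm (y from -97 to +85 mm), walls 2 mm thick and 118 mm high, loose, 0.8 kg. Origin on its underside, z up; inner floor 2 mm up. A divider 96 mm high at y = +24 mm parts it: the larger, empty compartment is y = -95 to +23 mm (centre -36 mm), x = -48 to +48 mm; the smaller one at +y holds pens that reach up to 149 mm.
- bottle: Empty clear soda bottle with a green cap, 80 mm across, 266 mm high, very light; stands in the middle, between the charger and the caddy. Origin: centre of its foot. Leave it.
- cash_box: Green steel cash box with a handle on its lid, 124 x 157 x 73 mm, at the back. Origin: centre of its underside. Leave it.
- measuring_cup: Steel measuring cup, 66 x 145 x 46 mm, at the front. Origin: on its underside. Leave it.
- tape: Roll of masking tape lying flat, 100 mm across, 25 mm high, at the front. Leave it.
- pliers: Pliers with red handles, 57 x 160 x 14 mm, lying at the front. Leave them.
- timer: Round wind-up kitchen timer, 69 mm across, 58 mm high, at the front. Leave it.
Not all that is in view belongs to the job. Leave any orange look-alike of the caddy alone.

How it is judged:
On the way, in this order (a step that is already met when the one before it is completed fails the run):
1. the release button is held down (pressed past 4 mm) while the pack is drawn at least 10 mm out of its slot (value of joint release above 0.004 m and z of pack in the frame of charger_face above -0.022 m), for 0.05 s.
2. the pack, still held, stands within 10 mm of the bottom of the caddy's larger compartment (x of pack in the frame of caddy between -0.05 and 0.05 m and y of pack in the frame of caddy between -0.097 and 0.024 m and z of pack in the frame of caddy below 0.012 m and contact force between the fingers and pack above 0.5 N), for 0.05 s.
3. the dust cover is slid down past the click (value of joint cover above 0.0775 m), for 0.1 s.
At the end, for the whole second after the job is handed in: The pack stands foot down in the caddy's larger compartment (foot within 20 mm of the caddy's underside, leaning less than 0.4 rad) and is at rest; the dust cover is shut to within 2.5 mm of its end stop, past the click (x of pack in the frame of caddy between -0.05 and 0.05 m and y of pack in the frame of caddy between -0.097 and 0.024 m and z of pack in the frame of caddy below 0.02 m and angle between pack's own z axis and vertical below 0.4 rad and linear speed of pack below 0.03 m/s and value of joint cover above 0.0775 m); the robot touches nothing.
It fails at once if a bystander (bottle, cash box, measuring cup, tape, pliers, timer) is moved more than 40 mm (distance of any of bottle, cash_box, measuring_cup, tape, pliers, timer from where it was at the start of the episode above 0.04 m).
It fails at once if the bottle is tipped over (more than 0.5 rad) (angle between bottle's own z axis and vertical above 0.5 rad).
It fails at once if the caddy is shoved more than 50 mm or tipped (more than 0.5 rad) (distance of caddy from where it was at the start of the episode above 0.05 m or angle between caddy's own z axis and vertical above 0.5 rad).
It also fails if it takes over 72 s, if anything falls off the work surface, if the arm or the gripper's body presses on something with over 40 N, if the wrist force passes 120 N, or if a joint passes its speed limit or range.

## Working session

There is one attempt and no reset: what is moved stays moved. The work goes in short steps, Python scripts to look and compute and a shell command to move; the robot and the scene stay as the last step left them, time stands still between calls to the robot, and variables do not carry over. Pictures are saved under pics/ and viewed, at most 10 in all, crops included, and the job is handed in when it is done.

```bash
mkdir -p pics
python3 - <<'E'
from workcell import r
import cv2,pickle
o=r.get_obs();print(o['time_s'],o['tool_pos'],o['orientation'],o['grip_width'])
d={}
for n in('scene','top'):
    f=r.grab_frame(n);d[n]=f;cv2.imwrite(f'pics/{n}0.png',f['image']);print(n,f['fx'],f['fy'],f['cx'],f['cy'],f['rvec'],f['tvec'])
pickle.dump(d,open('f0.pkl','wb'))
E
```

```text
0.0 [ 0.25451806 -0.57016371  0.22146537] [-2.52155668e-04 -2.08247406e-01  9.78075577e-01  1.05850659e-03] 0.9945373295034938
scene 366.63581296441134 366.63581296441134 314.8728480167832 203.86167711375822 [ 1.42698097 -2.26865364  0.78850977] [0.06196459 0.49253735 1.08182779]
top 389.14943377550827 389.14943377550827 319.9961567416796 197.52186654516842 [ 1.73513351 -2.46304011  0.24864876] [0.01121052 0.55133674 1.25784118]
```

View pics/scene0.png

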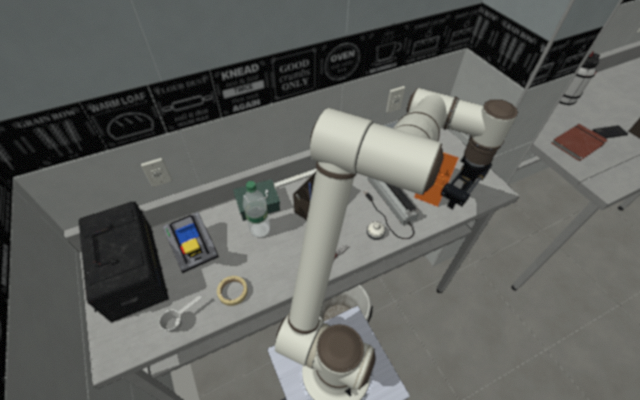

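View pics/top0.png

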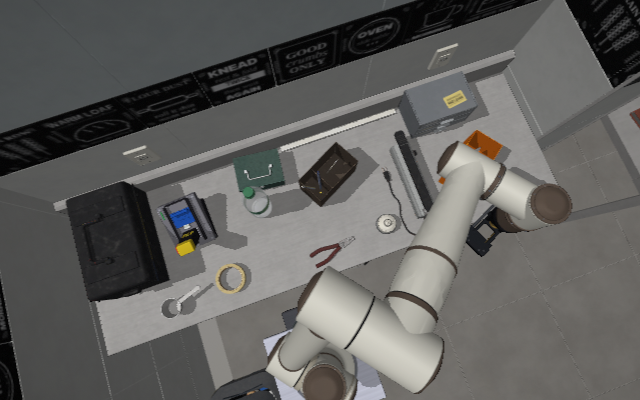

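The charger is at about (190,220) in the top view and (190,240) in the scene view. The caddy is at (328,175) in the top view, the bottle at (256,200), and the orange look-alike at (485,145), which I'll leave alone. Next I'll enlarge these areas.

Run:
```python
import cv2,pickle,numpy as np
d=pickle.load(open('f0.pkl','rb'))
def crop(n,x,y,w,h,s):
    c=cv2.resize(d[n]['image'][y:y+h,x:x+w],None,fx=s,fy=s,interpolation=cv2.INTER_CUBIC)
    for i in range(0,w,10): cv2.line(c,(i*s,0),(i*s,6),(0,255,255),1);cv2.putText(c,str(x+i),(i*s,16),0,.33,(0,255,255),1)
    for i in range(0,h,10): cv2.line(c,(0,i*s),(6,i*s),(0,255,255),1);cv2.putText(c,str(y+i),(8,i*s+4),0,.33,(0,255,255),1)
    return c
a=np.hstack([crop('top',150,180,80,75,5),crop('scene',160,205,80,75,5)])
cv2.imwrite('pics/c1.png',a)
b=np.hstack([crop('top',290,135,80,75,5),crop('top',230,160,60,75,5)])
cv2.imwrite('pics/c2.png',b)
```

```text
(no output)
```

View pics/c1.png

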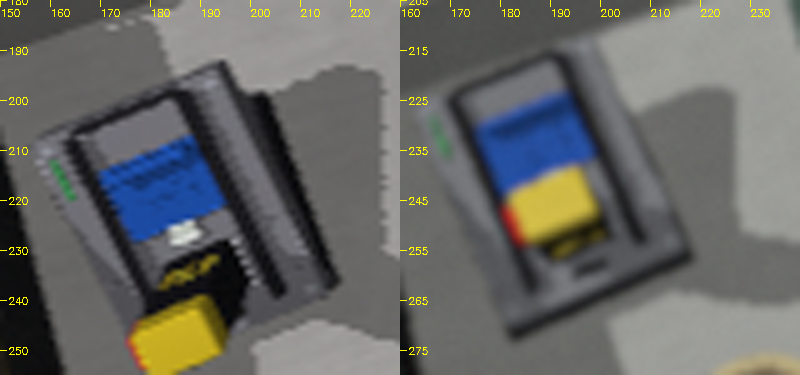

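View pics/c2.png

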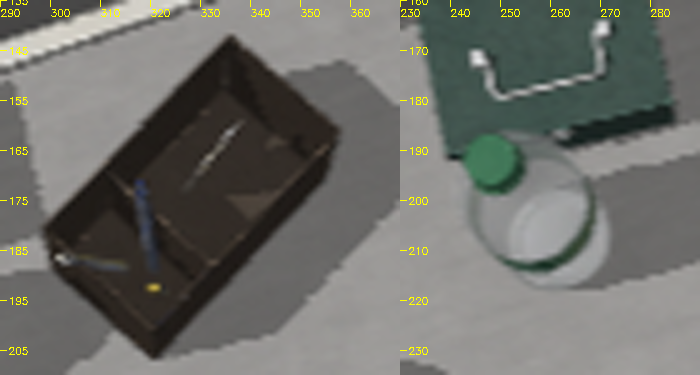

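The left crop shows the red button on the pack's left side, the blue cover above the slot, and the base corners at scene (182.5,272) and (218,256) and top (216,237). The caddy rim corners in the top view are (334,142), (357,161), (320,206) and (298,181), with the divider running (311,169) to (330,189). I'll fit the poses to these points and overlay the result.

```bash
cat > h.py <<'E'
import numpy as np,cv2,pickle
from scipy.optimize import least_squares
from scipy.spatial.transform import Rotation as R
def proj(f,P):
    K=np.array([[f['fx'],0,f['cx']],[0,f['fy'],f['cy']],[0,0,1]])
    return cv2.projectPoints(np.atleast_2d(P).astype(float),np.array(f['rvec']),np.array(f['tvec']),K,None)[0][:,0]
def place(p,P): # x y yaw [z]
    return R.from_euler('z',p[2]).apply(np.atleast_2d(P))+[p[0],p[1],p[3] if len(p)>3 else 0]
RF=R.from_euler('y',-0.43)   # face in charger
def face(P): return RF.apply(np.atleast_2d(P))+[0,0,.074]
def tri(d,uvs):
    A=[]
    for n,uv in uvs:
        f=d[n];K=np.array([[f['fx'],0,f['cx']],[0,f['fy'],f['cy']],[0,0,1]])
        M=K@np.c_[cv2.Rodrigues(np.array(f['rvec']))[0],f['tvec']]
        A+=[uv[0]*M[2]-M[0],uv[1]*M[2]-M[1]]
    v=np.linalg.svd(np.array(A))[2][-1];return v[:3]/v[3]
E
cat > fit.py <<'E'
from h import *
d=pickle.load(open('f0.pkl','rb'))
m=1e-3
for n in d:
    Rm=cv2.Rodrigues(np.array(d[n]['rvec']))[0];print(n,'cam at',-Rm.T@d[n]['tvec'])
ch=[('scene',(182.5,272),np.array([-75,68,0])*m),('scene',(218,256.5),np.array([-75,-68,0])*m),('top',(216,237),np.array([-75,-68,0])*m),
('top',(158,207.5),face(np.array([85,65,0])*m)[0]),('top',(193,192.5),face(np.array([85,-65,0])*m)[0])]
def fit(C,x0):
    g=lambda p:np.concatenate([(proj(d[n],place(p,P))[0]-uv) for n,uv,P in C])
    s=least_squares(g,x0,loss='soft_l1');print(s.x,np.round(s.fun.reshape(-1,2) if 0 else g(s.x).reshape(-1,2),1).tolist());return s.x
c=fit(ch,[.55,.35,0.])
ca=[('top',u,np.array(P)*m) for u,P in [((334,142),(50,-97,118)),((357,161),(-50,-97,118)),((320,206),(-50,85,118)),((298,181),(50,85,118)),((311,169),(48,24,96)),((330,189),(-48,24,96))]]
k=fit(ca,[.65,.0,.5]); k4=fit(ca,list(k)+[0])
b=least_squares(lambda p:(proj(d['top'],[p[0],p[1],.266])[0]-[249,192]),[.6,.2]).x;print('bottle',b)
pickle.dump((c,k),open('pose.pkl','wb'))
ims=[]
def draw(im,f,P,col,s,o):
    q=((proj(f,P)-o)*s+s/2).astype(int);cv2.polylines(im,[q.reshape(-1,1,2)],True,col,1)
for n,(x,y,w,h) in {'top':(150,180,80,80),'scene':(160,205,80,80)}.items():
    s=5;im=cv2.resize(d[n]['image'][y:y+h,x:x+w],None,fx=s,fy=s,interpolation=cv2.INTER_CUBIC);o=np.array([x,y]);f=d[n]
    sq=lambda a,b,c,e,z:np.array([[a,b,z],[c,b,z],[c,e,z],[a,e,z]])*m
    draw(im,f,place(c,sq(-75,-68,75,68,0)),(0,255,0),s,o)
    draw(im,f,place(c,face(sq(-85,-65,85,65,0))),(0,255,255),s,o)
    draw(im,f,place(c,face(sq(-57,-23,-23,23,133))),(255,0,255),s,o)
    draw(im,f,place(c,face(sq(-57,-23,-23,23,0))),(255,255,255),s,o)
    draw(im,f,place(c,face(sq(-22,-33,30,33,3))),(255,255,0),s,o)
    ims.append(im)
cv2.imwrite('pics/ov.png',np.hstack(ims))
E
python3 fit.py
```

```text
scene cam at [-0.22622032  0.18139531  1.15442805]
top cam at [ 0.27274268 -0.08872744  1.34313111]
[0.59124618 0.27116241 0.05260435] [[-0.5, 1.6], [1.3, 0.7], [2.2, 0.4], [-3.3, -1.2], [-0.1, -1.4]]
[ 0.58257253 -0.21729839  0.49109535] [[0.4, -0.3], [0.2, 0.2], [-0.2, -4.4], [-1.0, 0.3], [-0.7, 1.1], [1.9, 0.0]]
[ 0.584902   -0.21832189  0.49072143 -0.00896521] [[0.4, -0.1], [-0.0, 0.3], [-0.1, -4.6], [-0.8, 0.2], [-0.5, 1.1], [1.9, -0.1]]
bottle [0.56499012 0.02317715]
```

View pics/ov.png

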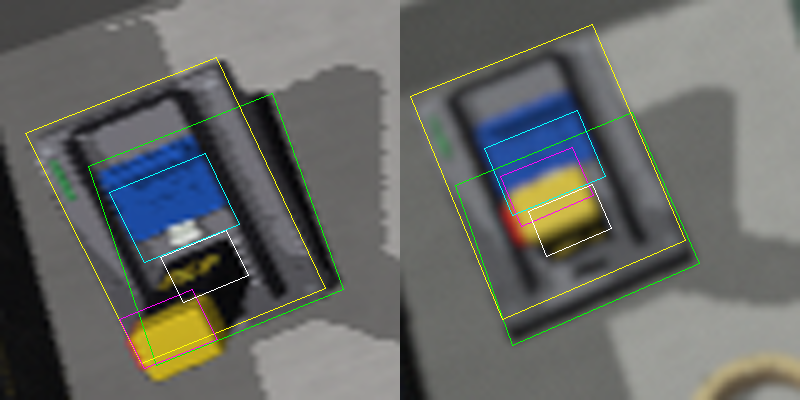

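The charger fit is good to only about 10 mm, because the pack is off in the overlay. The caddy fit is better. I'll bring the wrist camera over the charger to refine it.

```bash
python3 -m crank '1 .2 .68 .2 0 0 -.27;1 .2 .68 .2 0 0 -.27;1 .2 .68 .2 0 0 -.27;1 .2 .68 .2 0 0 -.27;1 .2 .68 .2 0 0 -.27;1 .2 .68 .2 0 0 -.27;1 .2 .68 .2 0 0 -.25;1 .2 .68 .2 0 0 -.25' && python3 -m crank '1 .08 .68 0 0 -.31 0;1 .08 .68 0 0 -.31 0;1 .08 .68 0 0 -.31 0;1 .08 .68 0 0 -.31 0;1 .08 .68 0 0 -.31 0;1 .08 .68 0 0 -.31 0;1 .08 .68 0 0 -.31 0;1 .08 .68 0 0 -.31 0'
python3 - <<'E'
from workcell import r
import cv2,pickle,numpy as np
o=r.get_obs();f=r.grab_frame('wrist');g=r.grab_frame('top');o2=r.get_obs()
print(o['tool_pos'],o2['tool_pos'],o2['orientation'],o2['joint_pos'],np.array(f['T_tool_cam']).round(4).tolist(),f['fx'])
f['pos']=np.array(o['tool_pos']);f['q']=np.array(o['orientation'])
pickle.dump(f,open('w1.pkl','wb'))
cv2.imwrite('pics/w1.png',f['image'])
E
```

```text
time_s: 1.1
tool_pos: [0.3746, -0.161, 0.3429]
orientation: [0.0, -0.024, 1.0, 0.0]
ft_force: [1.1, 0.7, -0.0]
grip_width: 0.997
finger_force: 0.0
time_s: 2.1
tool_pos: [0.4222, 0.247, 0.3425]
orientation: [0.216, -0.025, 0.976, -0.005]
ft_force: [1.0, -1.4, 0.9]
grip_width: 1.002
finger_force: 0.0
[0.42217481 0.24697874 0.34252592] [0.42221393 0.24862202 0.34098605] [ 0.214524   -0.0272283   0.97631917 -0.00624043] [ 1.08453343 -0.10243581 -0.51196822  0.45660996 -0.99939972 -2.8183053 ] [[0.0, -0.9582, -0.2862, 0.0781], [1.0, -0.0001, 0.0003, 0.0], [-0.0004, -0.2862, 0.9582, -0.1628], [0.0, 0.0, 0.0, 1.0]] 340.1075445302963
```

View pics/w1.png

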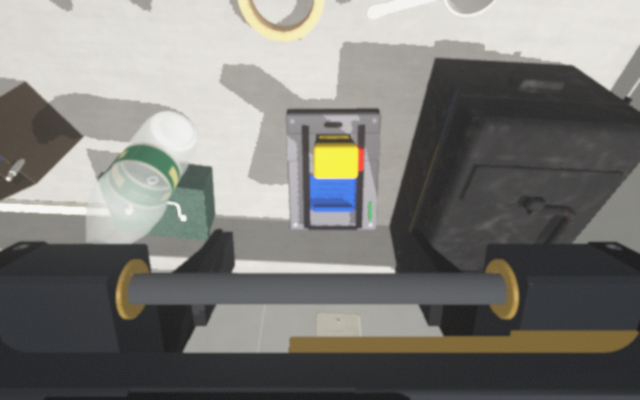

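The wrist view shows the charger at (335,170), with the yellow pack top near (337,158), red button at (361,158), the blue rib at (333,208), and the safe/box on the right. The bottle is at (150,170). I'll enlarge the charger.

Run:
```python
import cv2,pickle
f=pickle.load(open('w1.pkl','rb'));x,y,w,h,s=280,100,115,138,4
x0=x
c=cv2.resize(f['image'][y:y+h,x:x+w],None,fx=s,fy=s,interpolation=cv2.INTER_CUBIC)
for i in range(0,w,10): cv2.line(c,(i*s,0),(i*s,6),(0,255,255),1);cv2.putText(c,str(x+i),(i*s,16),0,.33,(0,0,255),1)
for i in range(0,h,10): cv2.line(c,(0,i*s),(6,i*s),(0,255,255),1);cv2.putText(c,str(y+i),(8,i*s+4),0,.33,(0,0,255),1)
cv2.imwrite('pics/w1c.png',c)
```

```text
(no output)
```

View pics/w1c.png

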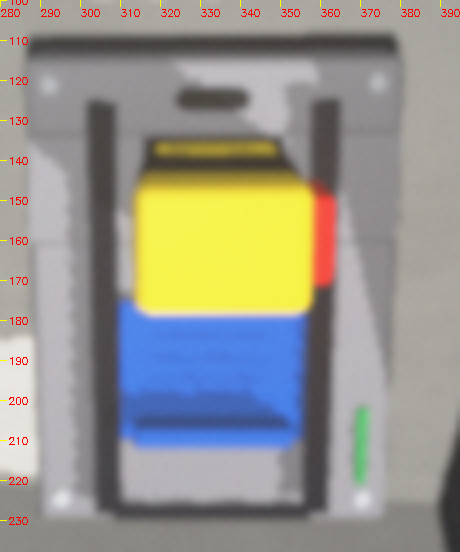

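The crop reads:
- **Yellow top:** x 314–358, rows 146–178.5
- **Back face corners:** (290,229) and (375,229)
- **Base front corners:** (286.5,109) and (379,108.5)
- **Rib ledge:** (333,124.5)
- **Cover back edge:** row 211

I'll fit using all three views.

```bash
cat > fit2.py <<'E'
from h import *
d=pickle.load(open('f0.pkl','rb'));w=pickle.load(open('w1.pkl','rb'));m=1e-3
def wext(f):
    T=np.eye(4);q=f['q'];T[:3,:3]=R.from_quat([q[1],q[2],q[3],q[0]]).as_matrix();T[:3,3]=f['pos']
    M=np.linalg.inv(T@np.array(f['T_tool_cam']));f['rvec']=cv2.Rodrigues(M[:3,:3])[0];f['tvec']=M[:3,3];return f
d['w']=wext(w)
F=lambda x,y,z:face(np.array([x,y,z])*m)[0]
B=lambda x,y,z:np.array([x,y,z])*m
C=[('w',(290,228.5),F(85,-65,0)),('w',(375,228.5),F(85,65,0)),('w',(286.5,109),B(-75,-68,0)),('w',(379,108.5),B(-75,68,0)),
('w',(333,124.5),F(-71,0,3)),('w',(335.7,178),F(-23,0,133)),('w',(313.7,162),F(-40,-23,133)),('w',(357.8,162),F(-40,23,133)),
('scene',(182.5,272),B(-75,68,0)),('scene',(218,256.5),B(-75,-68,0)),('top',(216,237),B(-75,-68,0)),('top',(193,192.5),F(85,-65,0))]
def run(C,n,free):
    def g(p,wt=True):
        e=d['w'];M=R.from_rotvec(p[4:7])
        out=[]
        for nm,uv,P in C:
            X=place(p[:4],P)
            if nm=='w':
                f=dict(e);f['rvec']=(M*R.from_rotvec(np.ravel(e['rvec']))).as_rotvec();f['tvec']=M.apply(e['tvec'])
            else:f=d[nm]
            out.append(proj(f,X)[0]-uv)
        return np.concatenate(out+([[p[3]/.0005,*(p[4:7]/.004)]] if wt else []))
    s=least_squares(g,[.58,.27,0,0,0,0,0],loss='soft_l1');print(n,s.x.round(4),g(s.x,False).reshape(-1,2).round(1).tolist());return s.x
p=run([c for c in C if c[0]=='w'],'wrist',0);p=run(C,'all',0);run([c for c in C if c[0]!='w'],'ext',0)
# independent two-view heights: pack top back-edge middle, cover back edge
print('tri base corner R front',tri(d,[('w',(286.5,109)),('scene',(218,256.5)),('top',(216,237))]))
print('tri pack top back edge mid',tri(d,[('w',(335.7,178)),('scene',(188.8,242.3))]),'model',place(p[:4],F(-23,0,133)))
pickle.dump(p,open('ch.pkl','wb'))
E
python3 fit2.py
```

```text
wrist [ 5.80e-01  2.72e-01  6.29e-02 -2.00e-04 -4.40e-03 -6.00e-04 -5.00e-04] [[-0.9, -0.3], [1.0, -0.0], [-0.8, -8.3], [1.0, -8.4], [0.1, -2.0], [-0.2, 2.8], [-0.6, 2.7], [0.6, 2.6]]
all [ 5.873e-01  2.726e-01  6.290e-02 -3.000e-04  4.400e-03 -6.000e-04
 -8.000e-04] [[-0.5, -0.0], [0.6, 0.2], [-0.4, -6.9], [0.7, -7.0], [0.2, -0.5], [-0.2, 5.2], [-0.4, 5.3], [0.2, 5.2], [-0.3, 2.8], [1.4, 1.6], [2.3, 1.3], [-0.5, -0.2]]
ext [0.5952 0.2724 0.0299 0.     0.     0.     0.    ] [[-1.7, 0.7], [0.4, 0.5], [1.2, 0.0], [-0.2, -2.2]]
tri base corner R front [0.52096928 0.20277722 0.00828149]
tri pack top back edge mid [0.38387694 0.25383433 0.33184403] model [[0.51105872 0.26776937 0.18505052]]
```

```bash
cat >> fit2.py <<'E'
print('---')
T=lambda s,*u:print(s,tri(d,list(u)).round(4))
T('back R z.109',('w',(290,228.5)),('top',(193,192.5)))
T('back L z.109',('w',(375,228.5)),('top',(157.5,207)))
T('front R base z0',('w',(286.5,109)),('top',(216,237)))
T('packtop backleft z.185',('w',(357.8,178)),('top',(176,247.5)))
T('packtop back left corner scene',('top',(176,247.5)),('scene',(181,245.5)))
T('back R scene',('top',(193,192.5)),('scene',(198.5,210.5)))
T('cover back L',('w',(355,211)),('top',(169.5,214)))
T('cover back R',('w',(310,211)),('top',(188,207)))
Rm=cv2.Rodrigues(d['w']['rvec'])[0];print('wcam',-Rm.T@d['w']['tvec'],Rm[2])
E
python3 fit2.py | sed '1,/---/d'
```

```text
back R z.109 [0.6685 0.2124 0.1059]
back L z.109 [0.6626 0.3381 0.1016]
front R base z0 [0.5205 0.2025 0.0116]
packtop backleft z.185 [0.4997 0.2876 0.1848]
packtop back left corner scene [0.5027 0.292  0.1692]
back R scene [0.6667 0.2104 0.1099]
cover back L [0.6267 0.3053 0.1031]
cover back R [0.6276 0.241  0.1069]
wcam [0.28283513 0.24290553 0.45735969] [ 0.66264814  0.01575817 -0.74876507]
```

Triangulation puts the charger at about (.588, .271) with yaw about .05. The corner heights of .102–.110 match the expected .109, and the pack top at .185 matches. Next I'll compute the shift to a pre-grasp pose on the pack axis, where the wrist camera can check it.

```bash
cat > go.py <<'E'
import sys
from h import *
from workcell import r
def delta(pos,yaw,tilt,verbose=1):
    o=r.get_obs();q=o['orientation'];A=R.from_quat([q[1],q[2],q[3],q[0]])
    T=R.from_euler('z',yaw)*R.from_euler('y',-tilt)*R.from_matrix(np.diag([-1,1,-1]))
    rv=(T*A.inv()).as_rotvec()
    print('t',o['time_s'],'shift shares',((np.array(pos)-o['tool_pos'])/.075).round(2),'turn shares',(np.degrees(rv)/10).round(2),'tcp',np.round(o['tool_pos'],4))
if __name__=='__main__':
    a=list(map(float,sys.argv[1:]));delta(a[:3],a[3],a[4])
E
python3 go.py .479 .264 .195 .055 .43
```

```text
t 2.2 shift shares [ 0.76  0.21 -1.95] turn shares [0.14 0.02 0.03] tcp [0.4222 0.2486 0.341 ]
```

```bash
python3 -m crank '1 .13 .04 -.33 .03 0 0;1 .13 .04 -.33 .03 0 0;1 .13 .04 -.33 .03 0 0;1 .13 .04 -.32 .03 0 0.03;1 .12 .03 -.32 .02 .02 0;1 .12 .02 -.32 0 0 0;1 0 0 0 0 0 0;1 0 0 0 0 0 0'
python3 - <<'E'
from workcell import r
import cv2,pickle,numpy as np
o=r.get_obs();f=r.grab_frame('wrist')
print(o['tool_pos'],o['orientation'])
f['pos']=np.array(o['tool_pos']);f['q']=np.array(o['orientation'])
pickle.dump(f,open('w2.pkl','wb'))
c=cv2.resize(f['image'][60:320,160:480],None,fx=2.5,fy=2.3)
s=2.5
c=cv2.resize(f['image'][80:320,160:480],None,fx=s,fy=s,interpolation=cv2.INTER_CUBIC)
for i in range(0,320,20): cv2.putText(c,str(160+i),(int(i*s),10),0,.35,(0,0,255),1);cv2.line(c,(int(i*s),12),(int(i*s),18),(0,0,255),1)
for i in range(0,240,20): cv2.putText(c,str(80+i),(8,int(i*s)+4),0,.35,(0,0,255),1);cv2.line(c,(0,int(i*s)),(6,int(i*s)),(0,0,255),1)
cv2.imwrite('pics/w2.png',c)
E
python3 go.py .479 .264 .195 .055 .43
```

```text
time_s: 3.2
tool_pos: [0.48, 0.261, 0.1972]
orientation: [0.214, -0.024, 0.977, 0.008]
ft_force: [-0.0, -0.1, 0.2]
grip_width: 1.002
finger_force: 0.0
[0.47998582 0.26103449 0.19720827] [ 0.21364142 -0.02394125  0.97658992  0.00750309]
t 3.25 shift shares [-0.01  0.04 -0.03] turn shares [-0.03  0.01  0.03] tcp [0.48   0.2614 0.1976]
```

View pics/w2.png

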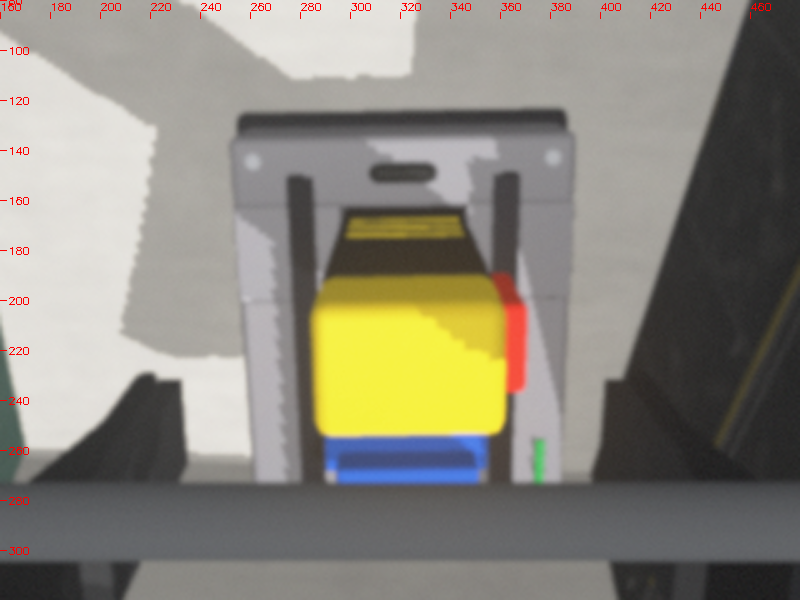

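In the second wrist view, the yellow top spans x 285–362, with its back edge at row 253 and front edge near row 202. The button reaches x 370, and the fingers' inner edges are at 233 and 401, so the pack sits about 3 mm to +y of the tool centre. I'll triangulate from the two wrist views.

```bash
cat > t2.py <<'E'
from h import *
d={}
for k,n in (('a','w1.pkl'),('b','w2.pkl')):
    f=pickle.load(open(n,'rb'));q=f['q'];T=np.eye(4);T[:3,:3]=R.from_quat([q[1],q[2],q[3],q[0]]).as_matrix();T[:3,3]=f['pos']
    M=np.linalg.inv(T@np.array(f['T_tool_cam']));f['rvec']=cv2.Rodrigues(M[:3,:3])[0];f['tvec']=M[:3,3];d[k]=f
print(d['b']['cx'],d['b']['cy'])
T2=T
def L(s,a,b):
    X=tri(d,[('a',a),('b',b)]);print(s,X.round(4),'res',[ (proj(d[n],X)[0]-u).round(1).tolist() for n,u in(('a',a),('b',b))],'tool',(T2[:3,:3].T@(X-T2[:3,3])).round(4));return X
L('top back L',(357.8,178),(362,253));L('top back R',(313.7,178),(285,253));L('top back mid',(335.7,178),(323.5,253))
L('ledge rib',(333,124.5),(320.5,148.5));L('base R',(286.5,109),(254.5,126));L('base L',(379,108.5),(386.5,124))
L('railfront R',(305,125),(280,150.5));L('railfront L',(359.5,125),(362.5,149));L('screw R',(292,121),(261,144.5));L('screw L',(374,120.5),(381,143))
L('cover back L',(355,211),(352,272.5))
E
python3 t2.py
```

```text
316.8661341687725 192.9626634223182
top back L [0.5038 0.2901 0.1812] res [[-0.2, 0.0], [0.3, -0.0]] tool [-0.0162  0.0278  0.0252]
top back R [0.5068 0.2438 0.1807] res [[-0.6, -0.2], [1.1, 0.3]] tool [-0.0167 -0.0187  0.0258]
top back mid [0.5057 0.267  0.1805] res [[-0.4, -0.0], [0.7, 0.0]] tool [-0.0166  0.0046  0.026 ]
ledge rib [0.5246 0.2679 0.0387] res [[-0.2, -0.0], [0.3, 0.1]] tool [0.0254 0.004  0.1628]
base R [0.52   0.201  0.0095] res [[0.0, 0.0], [-0.0, -0.0]] tool [ 0.0446 -0.0628  0.1857]
base L [0.5122 0.3341 0.0084] res [[0.0, -0.0], [-0.1, 0.1]] tool [0.0465 0.0706 0.1868]
railfront R [0.5221 0.2296 0.0483] res [[0.0, 0.0], [-0.0, -0.0]] tool [ 0.0254 -0.0342  0.1521]
railfront L [0.5141 0.304  0.0535] res [[0.9, -0.4], [-1.3, 0.6]] tool [0.0272 0.0406 0.1458]
screw R [0.5208 0.2113 0.0416] res [[-0.0, -0.0], [0.0, 0.0]] tool [ 0.0302 -0.0524  0.1572]
screw L [0.511  0.3228 0.0459] res [[0.1, -0.0], [-0.1, 0.1]] tool [0.0323 0.0594 0.1519]
cover back L [0.6178 0.3042 0.1136] res [[-0.9, 0.0], [1.3, -0.1]] tool [-0.092   0.0359  0.1345]
```

The tool is on the pack axis in x (offset 0.4 mm) and needs about +4.5 mm along tool y, then 77 mm along the tool axis. I'll do the first half and check.

```bash
python3 -m crank '1 0 .03 0 0 0 0;1 0 .03 0 0 0 0.03;1 .05 0 -.1 0 0 0;1 .05 0 -.1 0 0 0;1 .05 0.01 -.1 0 0 0;1 .05 0.01 -.1 0 0 0;1 0 0 0 0 0 0;1 0 0 0 0 0 0'; python3 go.py .512 .2676 .1268 .055 .43
```

```text
time_s: 4.25
tool_pos: [0.4949, 0.267, 0.1663]
orientation: [0.213, -0.027, 0.977, 0.008]
ft_force: [0.1, 0.4, 0.2]
grip_width: 1.0
finger_force: 0.0
t 4.25 shift shares [ 0.23  0.01 -0.53] turn shares [-0.02 -0.   -0.  ] tcp [0.4949 0.267  0.1663]
```

```bash
python3 -m crank '1 .04 0 -.1 0 0 0;1 .05 0 -.11 0 0 0;1 .05 0 -.11 0 0 0;1 .05 0 -.11 0 0 0;1 .04 0 -.1 0 0 0;1 0 0 0 0 0 0;1 0 0 0 0 0 0;1 0 0 0 0 0 0'; python3 go.py .512 .2676 .1268 .055 .43
python3 - <<'E'
from workcell import r
import cv2,numpy as np
f=r.grab_frame('wrist');cv2.imwrite('pics/w3.png',f['image'][120:400,120:520])
h=cv2.cvtColor(f['image'],cv2.COLOR_BGR2HSV)
for n,lo,hi in(('yellow',(20,120,120),(35,255,255)),('red',(0,150,120),(10,255,255)),('red2',(170,150,120),(180,255,255))):
    m=cv2.inRange(h,lo,hi);k,l,s,c=cv2.connectedComponentsWithStats(m)
    if k>1:
        i=1+s[1:,4].argmax();print(n,s[i])
print(f['cx'])
E
```

```text
time_s: 5.25
tool_pos: [0.5157, 0.2661, 0.1353]
orientation: [0.205, -0.029, 0.978, 0.008]
ft_force: [-0.0, -0.5, 0.5]
grip_width: 1.005
finger_force: 0.0
t 5.25 shift shares [-0.05  0.02 -0.11] turn shares [-0.02 -0.1  -0.03] tcp [0.5157 0.2661 0.1353]
yellow [ 260  219  120   55 6154]
red [368 215  22  58 529]
316.8661341687725
```

View pics/w3.png

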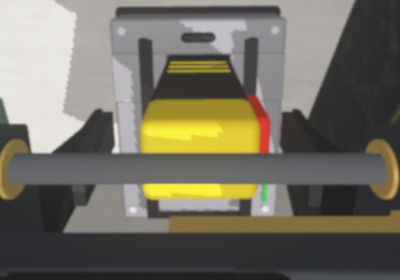

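The wrist view shows the pack (yellow at 260–380, red up to 390) between the open fingers, about 1 mm to +y of centre. The arm didn't quite reach the commanded pose, so I'll check the joints.

```bash
python3 -c "
from workcell import r
o=r.get_obs();print(o['joint_pos'].round(3) if hasattr(o['joint_pos'],'round') else o['joint_pos'],o['effort'])"; python3 go.py .512 .267 .1268 .055 .43
```

```text
[ 0.805  0.236 -0.776  0.857 -0.364 -3.096] [-2.61422584e-02 -2.66625881e+01  1.40796930e+01  1.83121003e+00
  7.89823593e-03  1.46058269e-02]
t 5.3 shift shares [-0.05  0.01 -0.11] turn shares [-0.02 -0.1  -0.03] tcp [0.5156 0.2661 0.1353]
```

Joint 6 is at its range end (-3.096). The grasp is the same after a half turn, so I'll back out, turn the tool 180° about its own axis, and come in again with slack.

```bash
python3 -m crank '1 -.16 0 .3 0 0 0;1 -.16 0 .3 0 0 0;1 -.15 0 .3 0 0 0;1 -.1 0 .2 0 0 0;1 0 0 0 -.375 -.02 .82;1 0 0 0 -.375 -.02 .82;1 0 0 0 -.375 -.02 .82;1 0 0 0 -.375 -.02 .82' && python3 -m crank '1 0 0 0 -.375 -.02 .82;1 0 0 0 -.375 -.02 .82;1 0 0 0 -.375 -.02 .82;1 0 0 0 -.375 -.02 .82;1 0 0 0 -.375 -.02 .82;1 0 0 0 -.375 -.02 .82;1 0 0 0 -.375 -.02 .82;1 0 0 0 -.375 -.02 .82' && python3 -m crank '1 0 0 0 -.375 -.02 .82;1 0 0 0 -.375 -.02 .82;1 0 0 0 -.375 -.02 .82;1 0 0 0 -.375 -.02 .82;1 0 0 0 -.375 -.02 .82;1 0 0 0 -.375 -.02 .82;1 0 0 0 -.375 -.02 .82;1 0 0 0 -.375 -.02 .82'
sed -i 's/\[-1,1,-1\]/[1,-1,-1]/' go.py; python3 go.py .479 .2655 .199 .055 .43; python3 -c "
from workcell import r
print(r.get_obs()['joint_pos'])"
```

```text
time_s: 6.3
tool_pos: [0.4728, 0.266, 0.2178]
orientation: [0.195, -0.332, 0.921, -0.061]
ft_force: [0.2, -0.0, 1.2]
grip_width: 0.997
finger_force: 0.0
time_s: 7.3
tool_pos: [0.4728, 0.266, 0.2177]
orientation: [-0.122, 0.808, -0.549, 0.175]
ft_force: [0.6, -0.2, -0.5]
grip_width: 1.006
finger_force: 0.0
time_s: 8.3
tool_pos: [0.4727, 0.2659, 0.2177]
orientation: [-0.001, 0.975, 0.034, 0.222]
ft_force: [1.1, -0.7, 0.3]
grip_width: 0.997
finger_force: 0.0
t 8.3 shift shares [ 0.08 -0.01 -0.25] turn shares [ 0.06  0.1  -0.06] tcp [0.4727 0.2659 0.2177]
[ 0.9548769   0.07562181 -0.70907895  0.64829351 -0.6024686   0.17722708]
```

```bash
python3 -m crank '1 .08 .01 -.2 .03 .05 -.03;1 .08 .01 -.2 .03 .05 -.03;1 .08 .01 -.2 0 0 0;1 .08 0 -.2 0 0 0;1 .08 0 -.16 0 0 0;1 .07 0 -.15 0 0 0;1 .05 0 -.1 0 0 0;1 0 0 0 0 0 0'; python3 go.py .512 .268 .127 .055 .43
python3 - <<'E'
from workcell import r
import cv2,numpy as np
f=r.grab_frame('wrist')
h=cv2.cvtColor(f['image'],cv2.COLOR_BGR2HSV)
for n,lo,hi in(('yellow',(20,120,120),(35,255,255)),('red',(0,150,120),(10,255,255))):
    m=cv2.inRange(h,lo,hi);k,l,s,c=cv2.connectedComponentsWithStats(m)
    if k>1:
        i=1+s[1:,4].argmax();print(n,s[i])
cv2.imwrite('pics/w4.png',f['image'])
E
python3 go.py .512 .268 .127 .055 .43
```

```text
time_s: 9.3
tool_pos: [0.5118, 0.2676, 0.1263]
orientation: [-0.005, 0.977, 0.025, 0.213]
ft_force: [0.3, -0.4, 0.8]
grip_width: 1.0
finger_force: 0.0
t 9.3 shift shares [0.   0.01 0.01] turn shares [-0.   -0.01  0.03] tcp [0.5118 0.2676 0.1263]
yellow [  260   304   378    49 10172]
red [247 233  23  40 487]
t 9.35 shift shares [0. 0. 0.] turn shares [-0.01 -0.    0.03] tcp [0.512  0.2679 0.1268]
```

Pose reached. Close on the button.

```bash
python3 -m crank '0 0 0 0 0 0 0;0 0 0 0 0 0 0;0 0 0 0 0 0 0;0 0 0 0 0 0 0;0 0 0 0 0 0 0;0 0 0 0 0 0 0;0 0 0 0 0 0 0;0 0 0 0 0 0 0'
```

```text
time_s: 10.35
tool_pos: [0.512, 0.2676, 0.127]
orientation: [-0.005, 0.977, 0.024, 0.213]
ft_force: [-1.3, -2.3, 3.2]
grip_width: 0.531
finger_force: 30.0
```

Width is 46 mm at 30 N, so the button is pressed. Draw out along the face normal.

```bash
python3 -m crank '0 -.028 -.0015 .061 0 0 0;0 -.028 -.0015 .061 0 0 0;0 -.028 -.0015 .061 0 0 0;0 -.028 -.0015 .061 0 0 0;0 -.028 -.0015 .061 0 0 0;0 -.028 -.0015 .061 0 0 0;0 -.028 -.0015 .061 0 0 0;0 0 0 0 0 0 0'
```

```text
time_s: 11.35
tool_pos: [0.4971, 0.2677, 0.1593]
orientation: [-0.006, 0.977, 0.025, 0.213]
ft_force: [0.7, 0.7, -3.2]
grip_width: 0.524
finger_force: 30.0
```

The pack is out (wrist load about 3 N). I'll lift it clear, bring it upright, and carry it round the front of the bottle.

```bash
python3 -m crank '0 -.055 -.003 .121 0 0 0;0 -.055 -.003 .121 0 0 0;0 -.055 -.003 .121 0 0 0;0 -.055 -.003 .121 0 0 0;0 -.15 0 .3 0 .2 0;0 -.15 0 .3 0 .3 0;0 -.15 0 .3 0 .3 0;0 -.15 0 .3 0 .3 0' && python3 -m crank '0 -.06 -.4 .08 0 .2 0;0 -.06 -.4 .08 0 .2 0;0 -.06 -.4 .08 0 .2 0;0 -.06 -.4 .08 0 .2 0;0 -.06 -.4 .08 0 .2 0;0 -.06 -.4 .08 0 .2 0;0 -.06 -.4 .08 0 .16 0;0 -.06 -.4 .08 0 0 0' && python3 -m crank '0 0 -.45 0 0 0 .31;0 0 -.45 0 0 0 .31;0 0 -.45 0 0 0 .31;0 0 -.45 0 0 0 .31;0 0 -.45 0 0 0 .31;0 .1 -.45 0 0 0 .31;0 .2 -.45 0 0 0 .31;0 .2 -.45 0 0 0 .3'
python3 go.py .597 -.254 .30 .49 0
python3 - <<'E'
from workcell import r
import cv2,pickle,numpy as np
d={};ims=[]
o=r.get_obs()
for n in('scene','top','wrist'):
    f=r.grab_frame(n);d[n]=f
d['wrist']['pos']=np.array(o['tool_pos']);d['wrist']['q']=np.array(o['orientation'])
pickle.dump(d,open('f2.pkl','wb'))
def crop(n,x,y,w,h,s):
    c=cv2.resize(d[n]['image'][y:y+h,x:x+w],None,fx=s,fy=s,interpolation=cv2.INTER_CUBIC)
    for i in range(0,w,20): cv2.line(c,(int(i*s),0),(int(i*s),6),(0,255,255),1);cv2.putText(c,str(x+i),(int(i*s),16),0,.33,(0,255,255),1)
    for i in range(0,h,20): cv2.line(c,(0,int(i*s)),(6,int(i*s)),(0,255,255),1);cv2.putText(c,str(y+i),(8,int(i*s)+4),0,.33,(0,255,255),1)
    return c
a=np.hstack([crop('top',280,130,100,75,4),crop('scene',270,140,100,75,4)])
b=crop('wrist',120,150,400,150,2)
cv2.imwrite('pics/m.png',np.vstack([a,b]));print(a.shape,b.shape)
E
```

```text
time_s: 12.35
tool_pos: [0.4346, 0.2667, 0.2861]
orientation: [-0.009, 0.993, 0.024, 0.117]
ft_force: [0.8, -0.7, -4.2]
grip_width: 0.525
finger_force: 30.0
time_s: 13.35
tool_pos: [0.3995, 0.0259, 0.3336]
orientation: [-0.012, 1.0, 0.023, 0.0]
ft_force: [0.1, -0.1, -3.2]
grip_width: 0.527
finger_force: 30.0
time_s: 14.35
tool_pos: [0.4375, -0.2443, 0.3335]
orientation: [-0.011, 0.971, 0.237, -0.002]
ft_force: [1.2, 0.7, -4.1]
grip_width: 0.527
finger_force: 30.0
t 14.35 shift shares [ 2.13 -0.13 -0.45] turn shares [-0.12 -0.05  0.06] tcp [ 0.4375 -0.2443  0.3335]
(300, 800, 3) (300, 800, 3)
```

View pics/m.png

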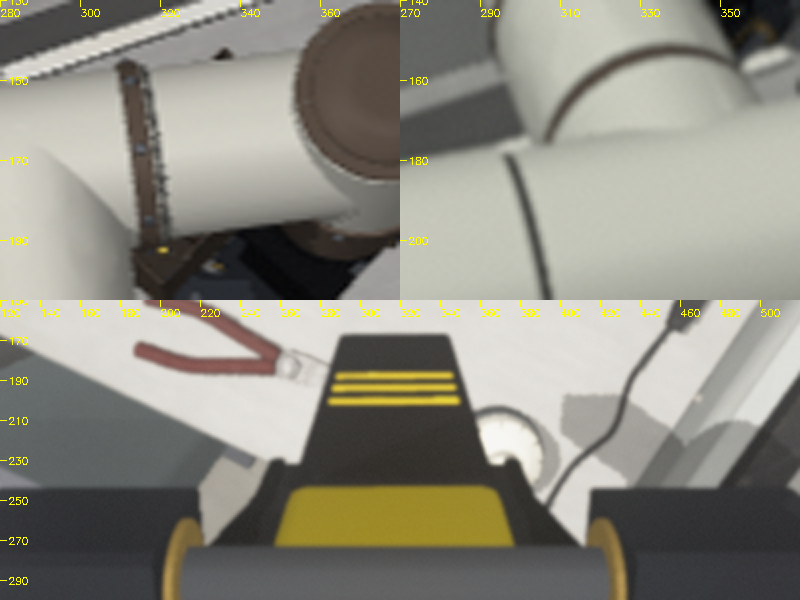

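This view shows the pack upright in the grip, with the pliers and timer below. The arm hides the caddy in the top and scene views. The caddy rim is visible in the first wrist frame, with corners (82,133) and (25,83), so I'll use that as the second view.

Run:
```python
from h import *
c,k=pickle.load(open('pose.pkl','rb'))
d=pickle.load(open('f0.pkl','rb'));f=pickle.load(open('w1.pkl','rb'));q=f['q'];T=np.eye(4);T[:3,:3]=R.from_quat([q[1],q[2],q[3],q[0]]).as_matrix();T[:3,3]=f['pos']
M=np.linalg.inv(T@np.array(f['T_tool_cam']));f['rvec']=cv2.Rodrigues(M[:3,:3])[0];f['tvec']=M[:3,3];d['w']=f
m=1e-3;cor=np.array([[50,-97,118],[-50,-97,118],[-50,85,118],[50,85,118]])*m
print('pred w',proj(f,place(k,cor)).round(1).tolist())
print('tri corner',tri(d,[('w',(82,133)),('top',(298,181))]),'model',place(k,cor[3]))
print('tri corner2',tri(d,[('w',(25,83)),('top',(320,202))]),'model',place(k,cor[2]))
C=[('top',(334,142),cor[0]),('top',(357,161),cor[1]),('top',(298,181),cor[3]),('top',(311,169),np.array([.048,.024,.096])),('top',(330,189),np.array([-.048,.024,.096])),('w',(82,133),cor[3]),('w',(25,83),cor[2])]
g=lambda p:np.concatenate([proj(d[n],place(p,P))[0]-u for n,u,P in C])
s=least_squares(g,k,loss='soft_l1').x;print(s,g(s).reshape(-1,2).round(1).tolist());print('target',place(s,[0,-.04,0]))
```

```text
pred w [[-42.6, 220.8], [-123.3, 172.4], [-41.5, 120.4], [38.2, 181.5]]
tri corner [ 0.60772732 -0.13145059 -0.01048698] model [[ 0.58657805 -0.11876436  0.118     ]]
tri corner2 [ 0.51374071 -0.17553869 -0.00320974] model [[ 0.49839637 -0.16592357  0.118     ]]
[ 0.58199793 -0.20614138  0.42656427] [[-0.7, 1.6], [-2.2, 3.4], [-4.7, -0.2], [-3.5, 1.4], [-2.2, 1.6], [-33.6, 52.2], [-50.4, 40.3]]
target [[ 0.59854774 -0.24255709  0.        ]]
```

Those wrist points triangulate to z of about 0, so they are the bottom corners. I'll refit with that.

```bash
python3 - <<'E'
from h import *
c,k=pickle.load(open('pose.pkl','rb'))
d=pickle.load(open('f0.pkl','rb'));f=pickle.load(open('w1.pkl','rb'));q=f['q'];T=np.eye(4);T[:3,:3]=R.from_quat([q[1],q[2],q[3],q[0]]).as_matrix();T[:3,3]=f['pos']
M=np.linalg.inv(T@np.array(f['T_tool_cam']));f['rvec']=cv2.Rodrigues(M[:3,:3])[0];f['tvec']=M[:3,3];d['w']=f
m=1e-3;cor=np.array([[50,-97,118],[-50,-97,118],[-50,85,118],[50,85,118]])*m
b=cor*[1,1,0]
C=[('top',(334,142),cor[0]),('top',(357,161),cor[1]),('top',(298,181),cor[3]),('top',(311,169),np.array([.048,.024,.096])),('top',(330,189),np.array([-.048,.024,.096])),('w',(82,133),b[3]),('w',(25,83),b[2])]
g=lambda p:np.concatenate([proj(d[n],place(p,P))[0]-u for n,u,P in C])
s=least_squares(g,k,loss='soft_l1').x;print(s,g(s).reshape(-1,2).round(1).tolist());print('target',place(s,[0,-.038,0]))
print(proj(d['top'],place(k,cor[2])),proj(d['top'],place(k,b[2])))
E
python3 go.py .60 -.25 .3335 .49 0
```

```text
[ 0.58350416 -0.21925454  0.49578367] [[0.7, -0.7], [0.6, -0.4], [-0.5, -0.0], [-0.2, 0.7], [2.4, -0.5], [2.3, 1.1], [-0.2, -4.4]]
target [[ 0.60158156 -0.25267919  0.        ]]
[[319.84596045 201.62897764]] [[319.93402316 208.06322821]]
t 14.5 shift shares [ 2.17 -0.08  0.01] turn shares [-0.12 -0.06  0.09] tcp [ 0.4374 -0.2442  0.3324]
```

Both views agree on the caddy: (.5835, -.219), yaw .496. Move over the compartment and part of the way down.

```bash
python3 -m crank '0 .35 -.02 0 -.06 -.03 .05;0 .35 -.02 0 -.06 -.03 .04;0 .35 -.02 0 0 0 0;0 .35 -.02 0 0 0 0;0 .35 -.02 0 0 0 0;0 .3 -.01 0 0 0 0;0 .12 0 0 0 0 0;0 0 0 0 0 0 0'; python3 go.py .601 -.2525 .16 .495 0
```

```text
time_s: 15.5
tool_pos: [0.5998, -0.2509, 0.3329]
orientation: [0.0, 0.97, 0.244, -0.0]
ft_force: [-0.6, -1.1, -4.3]
grip_width: 0.529
finger_force: 30.0
t 15.5 shift shares [ 0.02 -0.02 -2.3 ] turn shares [ 0.   -0.    0.01] tcp [ 0.5998 -0.2509  0.3329]
```

```bash
python3 -m crank '0 .02 -.02 -.3 0 0 0;0 0 0 -.3 0 0 0;0 0 0 -.3 0 0 0;0 0 0 -.3 0 0 0;0 0 0 -.3 0 0 0;0 0 0 -.3 0 0 0;0 0 0 -.25 0 0 0;0 0 0 -.25 0 0 0' && python3 -m crank '0 0 0 -.2 0 0 0;0 0 0 -.15 0 0 0;0 0 0 -.1 0 0 0;0 0 0 0 0 0 0;0 0 0 0 0 0 0;0 0 0 0 0 0 0;0 0 0 0 0 0 0;0 0 0 0 0 0 0'
```

```text
time_s: 16.5
tool_pos: [0.6006, -0.2531, 0.161]
orientation: [0.001, 0.97, 0.244, 0.001]
ft_force: [0.3, 0.8, -4.0]
grip_width: 0.53
finger_force: 30.0
time_s: 17.5
tool_pos: [0.6015, -0.2532, 0.1271]
orientation: [0.001, 0.97, 0.244, 0.0]
ft_force: [-0.1, -0.6, -3.6]
grip_width: 0.529
finger_force: 30.0
```

```bash
python3 -m crank '0 0 0 -.027 0 0 0;0 0 0 -.027 0 0 0;0 0 0 -.027 0 0 0;0 0 0 -.027 0 0 0;0 0 0 0 0 0 0;0 0 0 0 0 0 0;0 0 0 0 0 0 0;0 0 0 0 0 0 0'
```

```text
time_s: 18.5
tool_pos: [0.6015, -0.2532, 0.1189]
orientation: [0.001, 0.97, 0.244, 0.0]
ft_force: [-1.1, 0.2, -3.6]
grip_width: 0.525
finger_force: 30.0
```

```bash
python3 -m crank '0 0 0 -.014 0 0 0;0 0 0 -.014 0 0 0;0 0 0 -.014 0 0 0;0 0 0 -.014 0 0 0;0 0 0 0 0 0 0;0 0 0 0 0 0 0;0 0 0 0 0 0 0;0 0 0 0 0 0 0'
```

```text
time_s: 19.5
tool_pos: [0.6015, -0.2532, 0.1146]
orientation: [0.001, 0.97, 0.244, 0.0]
ft_force: [-0.4, 0.3, -4.4]
grip_width: 0.528
finger_force: 30.0
```

```bash
python3 -m crank '0 0 0 -.014 0 0 0;0 0 0 -.014 0 0 0;0 0 0 -.014 0 0 0;0 0 0 -.014 0 0 0;0 0 0 0 0 0 0;0 0 0 0 0 0 0;0 0 0 0 0 0 0;0 0 0 0 0 0 0'
```

```text
time_s: 20.5
tool_pos: [0.6016, -0.2532, 0.1123]
orientation: [0.001, 0.97, 0.244, 0.001]
ft_force: [-1.9, 1.5, 5.0]
grip_width: 0.529
finger_force: 30.0
```

The foot is on the bottom (force went from -4 to +5 N). Release moderately and rise straight up.

```bash
python3 -m crank '.7 0 0 0 0 0 0;.7 0 0 0 0 0 0;.7 0 0 0 0 0 0;.7 0 0 0 0 0 0;.7 0 0 0 0 0 0;.7 0 0 .1 0 0 0;.7 0 0 .15 0 0 0;.7 0 0 .2 0 0 0' && python3 -m crank '.7 0 0 .4 0 0 0;.7 0 0 .4 0 0 0;.7 0 0 .4 0 0 0;.7 0 0 .4 0 0 0;.7 0 0 .4 0 0 0;.7 0 0 .3 0 0 0;.7 0 0 0 0 0 0;.7 0 0 0 0 0 0'; python3 go.py .4 .03 .34 .055 0
```

```text
time_s: 21.5
tool_pos: [0.6016, -0.2533, 0.1453]
orientation: [0.001, 0.97, 0.244, 0.0]
ft_force: [-0.1, 0.5, 0.6]
grip_width: 0.701
finger_force: 0.0
time_s: 22.5
tool_pos: [0.601, -0.2529, 0.316]
orientation: [-0.0, 0.97, 0.244, -0.0]
ft_force: [-0.5, -0.3, -0.4]
grip_width: 0.697
finger_force: 0.0
t 22.5 shift shares [-2.68  3.77  0.32] turn shares [-0.   -0.   -2.51] tcp [ 0.601  -0.2529  0.316 ]
```

The pack is released. Now go back over to the charger, closing and tilting the fingers, and set the tip behind the cover rib.

```bash
python3 -m crank '.7 0 .2 .2 0 0 -.31;0 -.22 .45 .2 0 0 -.31;0 -.22 .48 .1 0 0 -.31;0 -.22 .48 0 0 0 -.31;0 -.22 .48 0 0 0 -.31;0 -.22 .48 0 0 0 -.32;0 -.22 .48 0 0 0 -.32;0 -.2 .48 0 0 0 -.32' && python3 -m crank '0 .15 .45 0 0 -.31 0;0 .15 .45 0 0 -.31 0;0 .2 .45 0 0 -.31 0;0 .2 .45 0 0 -.31 0;0 .2 .45 -.1 0 -.31 0;0 .2 .45 -.2 0 -.31 0;0 .2 .45 -.2 0 -.31 0;0 .2 .3 -.2 0 -.29 0'; python3 go.py .6354 .2741 .1288 .055 .43
```

```text
time_s: 23.5
tool_pos: [0.4862, 0.0125, 0.3529]
orientation: [0.001, 1.0, 0.026, -0.001]
ft_force: [0.7, 0.8, -0.8]
grip_width: 0.033
finger_force: 0.0
time_s: 24.5
tool_pos: [0.5996, 0.2715, 0.2994]
orientation: [0.007, 0.977, 0.027, 0.213]
ft_force: [0.7, -0.3, 0.1]
grip_width: 0.005
finger_force: 0.0
t 24.5 shift shares [ 0.48  0.03 -2.27] turn shares [ 0.14 -0.    0.03] tcp [0.5996 0.2715 0.2994]
```

```bash
python3 -m crank '0 .1 .01 -.3 .07 0 .03;0 .1 .01 -.3 .07 0 0;0 .1 .01 -.3 0 0 0;0 .1 0 -.3 0 0 0;0 .08 0 -.3 0 0 0;0 0 0 -.3 0 0 0;0 0 0 -.25 0 0 0;0 0 0 -.1 0 0 0'; python3 go.py .6354 .2741 .1288 .055 .43
python3 - <<'E'
from workcell import r
import cv2,numpy as np
o=r.get_obs();f=r.grab_frame('wrist');h=cv2.cvtColor(f['image'],cv2.COLOR_BGR2HSV)
m=cv2.inRange(h,(105,130,50),(125,255,255));k,l,s,c=cv2.connectedComponentsWithStats(m)
for i in range(1,k):
    if s[i,4]>100:print(s[i],c[i])
cv2.imwrite('pics/w5.png',f['image'])
q=o['orientation'];T=np.eye(4)
from h import *
Rt=R.from_quat([q[1],q[2],q[3],q[0]])
# project TCP and points at the tool plane (tool x offsets, depth z=h of face approx 20 mm on)
Ti=np.linalg.inv(np.array(f['T_tool_cam']))
for X in ([0,0,0],[0,0,.02],[-.02,0,.02],[-.01,0,.02]):
    v=Ti@np.r_[X,1];print(X,(f['fx']*v[0]/v[2]+f['cx']).round(1),(f['fy']*v[1]/v[2]+f['cy']).round(1))
E
```

```text
time_s: 25.5
tool_pos: [0.6347, 0.2713, 0.1375]
orientation: [-0.005, 0.977, 0.027, 0.212]
ft_force: [-0.9, -0.4, -0.4]
grip_width: 0.004
finger_force: 0.0
t 25.5 shift shares [ 0.01  0.04 -0.12] turn shares [ 0.01 -0.02  0.01] tcp [0.6347 0.2713 0.1375]
[0, 0, 0] 317.1 248.5
[0, 0, 0.02] 317.1 233.3
[-0.02, 0, 0.02] 317.1 264.3
[-0.01, 0, 0.02] 317.1 249.0
```

```bash
python3 -m crank '0 .03 .02 -.06 0 0 0;0 .03 .02 -.06 0 0 0;0 .03 0 -.06 0 0 0;0 .03 0 -.06 0 0 0;0 .01 0 -.03 0 0 0;0 .01 0 -.03 0 0 0;0 0 0 0 0 0 0;0 0 0 0 0 0 0'
```

```text
time_s: 26.55
tool_pos: [0.6465, 0.2756, 0.1181]
orientation: [-0.006, 0.977, 0.026, 0.214]
ft_force: [1.1, 0.2, -0.2]
grip_width: 0.007
finger_force: 0.0
```

```bash
python3 -m crank '0 -.03 0 -.014 0 0 0;0 -.03 0 -.014 0 0 0;0 .011 0 -.024 0 0 0;0 .011 0 -.024 0 0 0;0 .011 0 -.024 0 0 0;0 .011 0 -.024 0 0 0;0 0 0 0 0 0 0;0 0 0 0 0 0 0'
```

```text
time_s: 27.55
tool_pos: [0.6453, 0.2755, 0.1086]
orientation: [-0.006, 0.977, 0.026, 0.213]
ft_force: [0.3, 0.3, 0.1]
grip_width: 0.006
finger_force: 0.0
```

Height is about 8 mm above the face and still free. Push down-slope in 5 mm rows.

```bash
python3 -m crank '0 -.0606 -.0033 -.0278 0 0 0;0 -.0606 -.0033 -.0278 0 0 0;0 -.0606 -.0033 -.0278 0 0 0;0 -.0606 -.0033 -.0278 0 0 0;0 -.0606 -.0033 -.0278 0 0 0;0 -.0606 -.0033 -.0278 0 0 0;0 0 0 0 0 0 0;0 0 0 0 0 0 0' && python3 -m crank '0 -.0606 -.0033 -.0278 0 0 0;0 -.0606 -.0033 -.0278 0 0 0;0 -.0606 -.0033 -.0278 0 0 0;0 -.0606 -.0033 -.0278 0 0 0;0 -.0606 -.0033 -.0278 0 0 0;0 -.0606 -.0033 -.0278 0 0 0;0 0 0 0 0 0 0;0 0 0 0 0 0 0'
```

```text
time_s: 28.55
tool_pos: [0.618, 0.274, 0.0961]
orientation: [-0.006, 0.977, 0.026, 0.213]
ft_force: [-0.7, -0.8, -0.4]
grip_width: 0.004
finger_force: 0.0
time_s: 29.55
tool_pos: [0.591, 0.2727, 0.0837]
orientation: [-0.006, 0.977, 0.026, 0.214]
ft_force: [-0.2, -0.3, -0.1]
grip_width: 0.003
finger_force: 0.0
```

Run:
```python
from workcell import r
import cv2,numpy as np
for n in('top','scene'):
    f=r.grab_frame(n);h=cv2.cvtColor(f['image'],cv2.COLOR_BGR2HSV)
    m=cv2.inRange(h,(100,130,50),(125,255,255));k,l,s,c=cv2.connectedComponentsWithStats(m)
    for i in range(1,k):
        if s[i,4]>30:print(n,s[i],c[i])
import pickle
d=pickle.load(open('f0.pkl','rb'))
for n in d:
    h=cv2.cvtColor(d[n]['image'],cv2.COLOR_BGR2HSV)
    m=cv2.inRange(h,(100,130,50),(125,255,255));k,l,s,c=cv2.connectedComponentsWithStats(m)
    for i in range(1,k):
        if s[i,4]>30:print('start',n,s[i],c[i])
```

```text
top [189 221  11   9  63] [193.96825397 225.26984127]
top [187 232  15   9  36] [195.41666667 235.27777778]
start scene [175 224  25  20 296] [186.43581081 232.77364865]
start top [170 207  26  21 330] [182.09090909 217.24242424]
```

The blue patch has moved down-slope, so the cover is being pushed. Continue to the end stop, watching the force.

```bash
python3 -m crank '0 -.0606 -.0033 -.0278 0 0 0;0 -.0303 -.0017 -.0139 0 0 0;0 -.0303 -.0017 -.0139 0 0 0;0 -.0303 -.0017 -.0139 0 0 0;0 0 0 0 0 0 0;0 0 0 0 0 0 0;0 0 0 0 0 0 0;0 0 0 0 0 0 0'
```

```text
time_s: 30.65
tool_pos: [0.5793, 0.2719, 0.0783]
orientation: [-0.006, 0.977, 0.026, 0.213]
ft_force: [0.9, 0.2, 0.7]
grip_width: 0.004
finger_force: 0.1
```

```bash
python3 -m crank '0 -.0242 -.0013 -.0111 0 0 0;0 -.0242 -.0013 -.0111 0 0 0;0 -.0242 -.0013 -.0111 0 0 0;0 0 0 0 0 0 0;0 0 0 0 0 0 0;0 0 0 0 0 0 0;0 0 0 0 0 0 0;0 0 0 0 0 0 0'
```

```text
time_s: 31.65
tool_pos: [0.577, 0.2718, 0.078]
orientation: [-0.006, 0.976, 0.025, 0.216]
ft_force: [8.8, 0.4, -1.5]
grip_width: 0.013
finger_force: 3.6
```

```bash
python3 -m crank '0 -.0242 -.0013 -.0111 0 0 0;0 -.0242 -.0013 -.0111 0 0 0;0 -.0242 -.0013 -.0111 0 0 0;0 0 0 0 0 0 0;0 0 0 0 0 0 0;0 0 0 0 0 0 0;0 0 0 0 0 0 0;0 0 0 0 0 0 0'
```

```text
time_s: 32.65
tool_pos: [0.5764, 0.2718, 0.0786]
orientation: [-0.006, 0.975, 0.024, 0.22]
ft_force: [19.6, 1.8, -3.8]
grip_width: 0.006
finger_force: 8.3
```

About 20 N with no further motion, well above the 5 N click, so it's at the stop. Back off, lift, and verify the cover and pack from the cameras.

```bash
python3 -m crank '0 .08 .004 .036 0 0 0;0 .08 .004 .036 0 0 0;0 .08 .004 .036 0 0 0;0 0 0 .15 0 0 0;0 -.1 0 .3 0 0 0;0 -.15 0 .4 0 0 0;0 -.15 0 .4 0 0 0;0 -.15 0 .4 0 0 0' && python3 -m crank '0 -.3 -.3 .1 0 .3 0;0 -.3 -.3 .1 0 .3 0;0 -.3 -.3 .1 0 .3 0;0 -.3 -.3 .1 0 .3 0;0 -.3 -.3 0 0 .3 0;0 0 -.4 0 0 .3 0;0 0 -.4 0 0 .3 0;0 0 -.3 0 0 .3 0'
cat > v.py <<'E'
from h import *
from workcell import r
p=[.588,.271,.055]
m=1e-3;d={}
for n in('top','scene'):
    f=r.grab_frame(n);d[n]=f;h=cv2.cvtColor(f['image'],cv2.COLOR_BGR2HSV)
    cv2.imwrite(f'pics/{n}9.png',f['image'])
    for nm,lo,hi in(('blue',(100,130,50),(125,255,255)),('yellow',(20,130,120),(35,255,255)),('green',(60,80,40),(85,255,255))):
        k,l,s,c=cv2.connectedComponentsWithStats(cv2.inRange(h,lo,hi))
        for i in range(1,k):
            if s[i,4]>25:print(n,nm,s[i],c[i].round(1))
    for t in(.07,.08):
        e=66-1000*t; q=np.array([[e-52,-33,3],[e,-33,3],[e,33,3],[e-52,33,3]])*m
        P=proj(f,place(p,face(q)));print(n,'cover',t,'pred box',P.min(0).round(1),P.max(0).round(1),P.mean(0).round(1))
    k0=[.5835,-.2193,.4958]
    print(n,'packtop pred',proj(f,[.6015,-.2532,.167]).round(1),'caddy rim pred',proj(f,place(k0,np.array([[50,-97,118],[-50,-97,118],[-50,85,118],[50,85,118]])*m)).round(0).tolist())
pickle.dump(d,open('f9.pkl','wb'))
E
python3 v.py
```

```text
time_s: 33.65
tool_pos: [0.5445, 0.2724, 0.2059]
orientation: [-0.006, 0.977, 0.027, 0.213]
ft_force: [0.4, 1.3, 0.4]
grip_width: 0.003
finger_force: 0.0
time_s: 34.65
tool_pos: [0.4324, 0.0759, 0.2354]
orientation: [-0.012, 1.0, 0.024, 0.005]
ft_force: [0.1, -0.4, -0.1]
grip_width: 0.008
finger_force: 0.0
top blue [178 225  19  20 185] [187.4 233.6]
top yellow [326 152  17  17 155] [333.8 159.1]
top green [242 187  13  12 108] [248.2 192.2]
top cover 0.07 pred box [176.4 220.4] [202.2 242.1] [189.3 231.2]
top cover 0.08 pred box [177.7 223.1] [203.5 244.7] [190.7 233.9]
top packtop pred [[334.9 159.2]] caddy rim pred [[335.0, 141.0], [358.0, 161.0], [320.0, 201.0], [298.0, 181.0]]
scene blue [181 240  26  21 317] [193.8 250. ]
scene yellow [316 166  13  13  97] [321.5 171.9]
scene cover 0.07 pred box [180.4 235.9] [204.8 257.4] [192.6 246.6]
scene cover 0.08 pred box [181.5 238.5] [205.9 260. ] [193.7 249.2]
scene packtop pred [[322.9 170.6]] caddy rim pred [[321.0, 165.0], [342.0, 176.0], [314.0, 206.0], [292.0, 194.0]]
```

The scene blob (181–207, 240–261) matches a cover travel of .08. The pack top is at its predicted spot in the caddy, the bottle hasn't moved, and the robot is clear of everything. Hand in.

```bash
python3 -c "
from workcell import r
print(r.job_done())"
```

```text
the job is handed in; nothing more can be done
None
```

I handed the job in at about 35 s, and no verdict was shown: the pack stands foot-down and released in the caddy's larger compartment, the dust cover is pushed to its end stop (20 N against a 5 N click), and the bottle is where it stood; I didn't re-measure the other bystanders.

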